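# Click the red adapter sleeve onto the carburettor stand

### The arm

A 6-joint arm with a two-finger parallel gripper is mounted at the origin on the work surface. World frame = base frame: x ahead of the robot, y to its left, z up, the work surface at z = 0. Lengths are in mm, angles in rad, forces in N, time in s.
With the tool pointing down it reaches from about 300 to 775 mm from the base axis. Payload 14.6 kg.
Tool frame: the origin (TCP) lies at the very end of the fingers, on their centre line; the grasp point (between the pads) lies 19 mm behind it; z points along the fingers, y is the line along which they close (so a half turn about z gives the same grasp; the last joint's range is limited). The gripper opens to 94 mm and grips with 3 to 60 N. Pads are 16 mm wide; open, the fingers measure 119 mm over their backs; the gripper's body (75 mm by 177 mm) begins 78 mm behind the grasp point.
Start: joints at [-1.265, 0.3, 1.521, -0, 1.321, -0.067], TCP at [200.316, -512.214, 205.446] pointing down, gripper open.
Joint ranges: [-3.03, 3.03], [-0.79, 2.21], [0.23, 2.52], [-1.04, 4.18], [0, 3.07], [-2.55, 2.55]. Speed limits (rad/s): [2.22, 2.22, 2.57, 3.14, 3.14, 3.14].

### API

Orientations are given as [roll, pitch, yaw] about the fixed x, y, z axes, in that order (R = Rz(yaw) Ry(pitch) Rx(roll)).
In Python, from cell import manip gives the robot as it stands.
- The arm moves only by the tool servo_tool, never from a script. Its argument "motion" is a list that holds one entry, the list of rows, each a list of 7 numbers: the shift along the world's x, y, z as a fraction of full scale, then the turn, a rotation vector about the world's x, y, z as a fraction of full scale, then the closure, from 0 (fully open) to 1 (shut). In form: [[[x, y, z, rx, ry, rz, gripper], ...]]. A call has 1 to 10 rows; each row is the pose to reach, as a shift and turn from the pose commanded when the call began, turning the shorter way round; what a row does not reach only later rows make up. Full scale, the value 1, is 0.5 m for a shift and pi rad for a turn. A row lasts 1/10 s, in which the tool goes at most 50 mm and 8.59 degrees, less where a joint would pass 70% of its speed; a pose out of reach is approached as far as the arm can. A call with a number of a shift or a turn outside -1 to 1 is refused whole. A call with a gripper value outside its range is refused whole. The fingers move at their own pace and stop on an object; "newtons" is the grip in N (left out, the last holds). Time passes only in rows, so rows that repeat a pose let the fingers close. It gives the time, the measured TCP pose, the force, the opening and the grip force at its end, in the units of the state.
- manip.read_state(): the state, without advancing time (a new reading comes with each control period).
- manip.camera(name): name is "scene" or "side" or "wrist"; returns a dict with "frame" (480x640x3 uint8, red, green, blue), "range_z" (480x640 float32, mm along the optical axis (not along the pixel's ray), 0 where there is no reading), "vfov" (degrees; the focal length in pixels is half the picture's height over the tangent of half this angle, whatever the lens; pixels are square), "cx", "cy" (the principal point, pixels), "cam_to_world" (4x4, takes a point from camera to world coordinates). Camera axes: x right, y down, z forward; pixel columns grow to the right and rows downward; lengths in mm; the calibration is good to about 2 mm. A picture is of the moment at which its call begins.
- manip.sign_off(): hands the job in; it is judged then, once.
The state is a dict: "clock": time; "joints": joint angles; "qd": joint speeds; "effort": joint torques, N m; "eef_pos": TCP position; "eef_rot": TCP orientation; "wrist_force": force on the tool from outside, world axes, zero at the start; "moment": the same for the moment, N m; "finger_gap": finger opening in mm; "finger_force": force on a finger pad.
Only numpy, scipy, OpenCV 4.12 (cv2) and the standard library are available. Lean on these libraries where they do the work, as an engineer would, in place of code of your own. Each camera call takes 0.05 s, during which the arm holds its last target. There are 200 camera calls.

### The job

The next carburettor on the bench needs the red adapter. Pick up the red sleeve, thread it over the upright spindle of the green stand and press it down past the sprung balls with the gripper (do not just drop it on) until it clicks and sits fully home on the stand's shoulder; then let go and leave the blue and black sleeves where they stand.

Things in the scene. Friction and masses are not known exactly. Their poses are not given: they have to be found in the camera images.
- red_sleeve: Red sleeve, upright tube on the bench: 44 mm outside, 28 mm bore right through, 36 mm tall, ends alike. Origin: centre of lower end; z up along the bore. 90 g. Its bore meets the stand's balls when its lower end is 47 mm above the seat; pressing over them takes about 10 N (20 N if off-centre), then 1 to 3 N; once its top edge is below them they snap out over it (click) as it reaches the seat.
- blue_sleeve: Blue sleeve, upright tube on the bench: 44 mm outside, 28 mm bore right through, 36 mm tall, ends alike. Origin: centre of lower end; z up along the bore. Same size as the red one; leave alone.
- black_sleeve: Black sleeve, upright tube on the bench: 44 mm outside, 28 mm bore right through, 36 mm tall, ends alike. Origin: centre of lower end; z up along the bore. Same size as the red one; leave alone.
- stand_seat (a point): Centre of the shoulder that a fitted sleeve rests on, 40 mm above the bench; z up. Fixed stand: green base 120x120x16 mm, dark boss 38 mm wide (its top is the shoulder), oiled steel spindle 25 mm wide up to 70 mm above the shoulder, last 16 mm tapering to 8 mm. Three sprung brass balls round it, centres 42 mm above the shoulder, stick out to 32 mm across and give way inward.

How it is judged (in metres and radians):
On the way:
1. the red sleeve, on the spindle, is pressed or guided down over the sprung balls by the gripper (z of red_sleeve in the frame of stand_seat between 0.004 and 0.043 m and horizontal distance between red_sleeve and stand_seat below 0.008 m and contact force between the fingers and red_sleeve above 0.5 N), for 0.1 s.
At the end, for the whole second after the job is handed in: The red sleeve is on the spindle below the sprung balls, its lower end within 4 mm of the shoulder, within 8 mm of the spindle axis and within 10 degrees of upright, released and at rest; the blue and black sleeves are within 30 mm of where they started (z of red_sleeve in the frame of stand_seat between -0.004 and 0.004 m and horizontal distance between red_sleeve and stand_seat below 0.008 m and angle between the z axis of red_sleeve and the z axis of stand_seat, either way round below 0.17 rad and linear speed of red_sleeve below 0.02 m/s and distance of each of blue_sleeve, black_sleeve from where it was at the start of the episode below 0.03 m); the robot touches nothing.
It fails at once if the blue or the black sleeve is shifted by more than 30 mm, lifted or knocked over (distance of any of blue_sleeve, black_sleeve from where it was at the start of the episode above 0.03 m or angle between any of blue_sleeve, black_sleeve's own z axis and vertical above 0.5 rad).
It also fails if it takes over 43 s, if anything falls off the work surface, if the arm or the gripper's body presses on something with over 40 N, if the wrist force passes 120 N, or if a joint passes its speed limit or range.

## Working session

There is one attempt and no reset: what is moved stays moved. The work goes in short steps, Python scripts to look and compute and a tool call to move; the robot and the scene stay as the last step left them, time stands still between calls to the robot, and variables do not carry over. Pictures are saved under pics/ and viewed, at most 10 in all, crops included, and the job is handed in when it is done.

Besides the shell and the picture viewer there is one more tool, called after "Request:" as name([rows], argument=value, ...), one row to a line, values as JSON. servo_tool: Moves the arm, as the interface text tells. Its arguments: {"type":"object","properties":{"motion":{"type":"array"},"newtons":{"type":"number"}},"required":["motion"]}

```bash
mkdir -p pics
cat > h.py <<'E'
import numpy as np, cv2
from cell import manip
def cam(n):
    c=manip.camera(n); c['f']=240/np.tan(np.radians(c['vfov'])/2); return c
def pts(c):
    v,u=np.mgrid[0:480,0:640]; z=c['range_z'].astype(float)
    P=np.stack([(u-c['cx'])*z/c['f'],(v-c['cy'])*z/c['f'],z,np.ones_like(z)],-1)
    W=(P@np.array(c['cam_to_world']).T)[...,:3]; W[z<=0]=np.nan; return W
def save(c,p): cv2.imwrite(p,c['frame'][...,::-1])
E
python3 - <<'E'
from h import *
c=cam('scene'); save(c,'pics/s0.png'); np.savez('s0.npz',W=pts(c),F=c['frame'])
print(c['cam_to_world'],c['vfov'],manip.read_state())
E
```

```text
[[ 2.31467874e-01  5.65222948e-01 -7.91798991e-01  1.44349583e+03]
 [ 9.72794788e-01 -1.26411742e-01  1.94140086e-01 -2.12581277e+02]
 [ 9.63974186e-03 -8.15195124e-01 -5.79106195e-01  7.15174429e+02]
 [ 0.00000000e+00  0.00000000e+00  0.00000000e+00  1.00000000e+00]] 46.10880747324978 {'clock': 0.05, 'joints': array([-1.26459465e+00,  3.00433379e-01,  1.52160384e+00, -2.56008589e-05,
        1.32069962e+00, -6.65874030e-02]), 'qd': array([-7.85740133e-04, -1.39536564e-03, -2.29940463e-03,  1.83030320e-03,
        5.30836802e-05, -7.05289353e-05]), 'effort': array([ 2.25797298e-04, -5.33213747e+01, -3.53705943e+01,  7.10107083e-02,
        2.35651305e-02, -3.45590820e-05]), 'eef_pos': array([ 200.23303197, -511.96394664,  204.89739461]), 'eef_rot': array([-3.14044935e+00, -5.13903039e-05,  3.72795397e-01]), 'wrist_force': array([ 0.40456632, -0.29794018, -0.09251515]), 'moment': array([ 0.00372079, -0.01461038, -0.02703669]), 'finger_force': 0.0, 'finger_gap': 93.98175192666086}
```

View pics/s0.png

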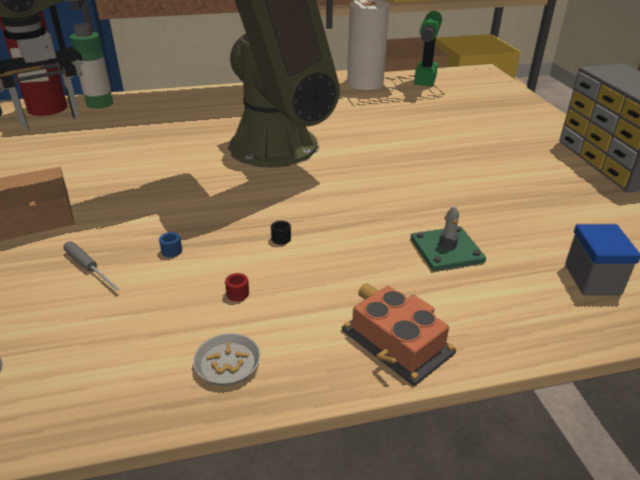

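The red sleeve is at about (237,287), the blue at (171,245), the black at (281,232). The green stand's base is centred at about (448,247), with the spindle tip at (453,210).

Run:
```python
from h import *
d=np.load('s0.npz');W=d['W'];v,u=np.mgrid[0:480,0:640]
for n,(a,b),r in [('red',(237,287),18),('blue',(171,245),18),('black',(281,232),18)]:
    m=(abs(u-a)<r)&(abs(v-b)<r)&(W[...,2]>31)&(W[...,2]<42); p=W[m]
    print(n,len(p),cv2.minEnclosingCircle(p[:,:2].astype(np.float32)),np.median(p[:,2]))
m=(abs(u-448)<45)&(abs(v-235)<40)
p=W[m&(W[...,2]>11)&(W[...,2]<20)]; print('base',len(p),cv2.minAreaRect(p[:,:2].astype(np.float32)))
for lo,hi in [(45,75),(75,95),(95,115)]:
    p=W[m&(W[...,2]>lo)&(W[...,2]<hi)]; print(len(p),p.mean(0),p.min(0),p.max(0))
```

```text
red 220 ((614.639892578125, -172.19302368164062), 23.514320373535156) 35.29445157399266
blue 175 ((448.09423828125, -292.3043212890625), 23.40625) 34.982216924510226
black 158 ((454.4031982421875, -60.364383697509766), 23.39424705505371) 35.48353372490931
base 1582 ((573.1168823242188, 274.00982666015625), (126.85517120361328, 122.61290740966797), 0.9867264032363892)
149 [580.05107368 270.79939908  59.95938572] [567.03308007 261.65987668  45.01348086] [586.40590019 287.29515474  74.68203691]
114 [579.92759341 269.98700908  85.5618808 ] [564.77491286 260.65881366  75.02952676] [590.0989318  285.52278988  94.94999094]
89 [576.60659013 272.7565782  101.95459414] [566.04361952 262.53951432  95.11012677] [585.69568845 286.38042301 110.4098271 ]
```

Request:
servo_tool([
  [[0.6,0.5,0,0,0,0,0],[0.6,0.5,0,0,0,0,0],[0.6,0.5,0,0,0,0,0],[0.6,0.5,0,0,0,0,0],[0.6,0.5,0,0,0,0,0],[0.83,0.68,0,0,0,0,0],[0.83,0.68,0,0,0,0,0],[0.83,0.68,0,0,0,0,0],[0.83,0.68,0,0,0,0,0],[0.83,0.68,0,0,0,0,0]],
], newtons=50)

```text
clock: 1.05
eef_pos: [588.1, -193.4, 205.1]
eef_rot: [-3.141, 0.001, 0.373]
wrist_force: [0.6, -1.2, 1.0]
finger_gap: 94.0
finger_force: 0.0
```

Request:
servo_tool([
  [[0.02,0.02,0,0,0,0,0],[0.02,0.02,0,0,0,0,0],[0.02,0.02,0,0,0,0,0],[0.02,0.02,0,0,0,0,0]],
])

```text
clock: 1.45
eef_pos: [595.9, -186.5, 205.6]
eef_rot: [3.141, 0.0, 0.371]
wrist_force: [0.2, 0.4, 0.6]
finger_gap: 94.0
finger_force: 0.0
```

Run:
```python
from h import *
c=cam('wrist'); save(c,'pics/w1.png'); W=pts(c); F=c['frame'].astype(int)
red=(F[...,0]>60)&(F[...,0]>2*F[...,1])&(F[...,0]>2*F[...,2])
p=W[red&(W[...,2]>31)&(W[...,2]<42)]
print(len(p),cv2.minEnclosingCircle(p[:,:2].astype(np.float32)),p.mean(0),manip.read_state()['eef_pos'])
```

```text
836 ((612.2830810546875, -170.33616638183594), 21.339128494262695) [ 612.90399359 -169.78204991   36.17567066] [ 596.0211318  -186.47253761  205.73388166]
```

View pics/w1.png

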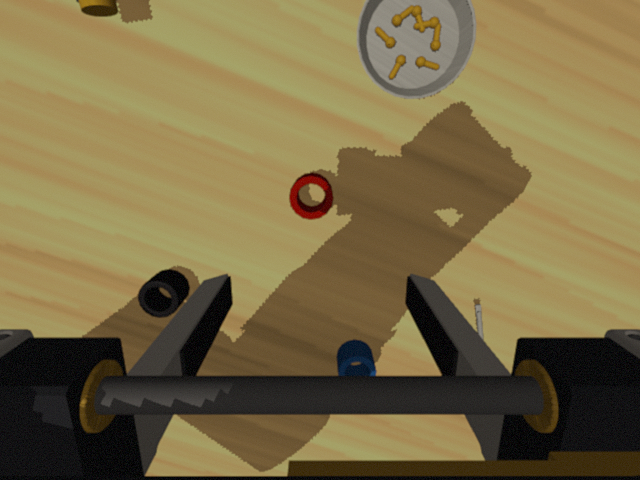

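The red ring is centred at about (312,196), between the fingers and clear of the bowl and the other sleeves. I'll centre over it and descend.

Request:
servo_tool([
  [[0.033,0.033,0,0,0,0,0],[0.033,0.033,-0.1,0,0,0,0],[0.033,0.033,-0.2,0,0,0,0],[0.033,0.033,-0.28,0,0,0,0],[0.033,0.033,-0.34,0,0,0,0],[0.033,0.033,-0.37,0,0,0,0],[0.033,0.033,-0.39,0,0,0,0],[0.033,0.033,-0.397,0,0,0,0],[0.033,0.033,-0.397,0,0,0,0],[0.033,0.033,-0.397,0,0,0,0]],
])

```text
clock: 2.5
eef_pos: [614.1, -168.9, 8.3]
eef_rot: [3.14, -0.002, 0.373]
wrist_force: [0.2, 0.7, -0.8]
finger_gap: 94.0
finger_force: 0.0
```

Request:
servo_tool([
  [[0,0,0,0,0,0,1],[0,0,0,0,0,0,1],[0,0,0,0,0,0,1],[0,0,0,0,0,0,1],[0,0,0,0,0,0,1],[0,0,0,0,0,0,1],[0,0,0,0,0,0,1],[0,0,0,0,0,0,1]],
], newtons=50)

```text
clock: 3.3
eef_pos: [613.4, -168.7, 7.0]
eef_rot: [3.141, -0.0, 0.373]
wrist_force: [0.4, -0.3, 0.4]
finger_gap: 43.8
finger_force: 50.0
```

Request:
servo_tool([
  [[0,0,0.06,0,0,0,1],[0,0,0.16,0,0,0,1],[0,0,0.26,0,0,0,1],[0,0,0.36,0,0,0,1],[-0.02,0.1,0.4,0,0,0,1],[-0.206,0.834,0.4,0,0,0,1],[-0.206,0.834,0.4,0,0,0,1],[-0.206,0.834,0.4,0,0,0,1],[-0.206,0.834,0.4,0,0,0,1],[-0.206,0.834,0.4,0,0,0,1]],
])

```text
clock: 4.3
eef_pos: [542.0, 121.2, 206.4]
eef_rot: [-3.141, 0.0, 0.373]
wrist_force: [1.5, -0.7, -0.6]
finger_gap: 43.5
finger_force: 50.0
```

Request:
servo_tool([
  [[-0.05,0.21,0,0,0,0,1],[-0.05,0.21,0,0,0,0,1],[-0.05,0.21,0,0,0,0,1],[-0.05,0.21,0,0,0,0,1],[-0.05,0.21,0,0,0,0,1],[-0.05,0.21,0,0,0,0,1],[-0.05,0.21,0,0,0,0,1]],
])

```text
clock: 5.0
eef_pos: [518.4, 223.2, 206.4]
eef_rot: [3.142, 0.0, 0.371]
wrist_force: [-0.4, -0.8, -0.7]
finger_gap: 43.8
finger_force: 50.0
```

Run:
```python
from h import *
c=cam('wrist'); save(c,'pics/w2.png'); W=pts(c); np.savez('w2.npz',W=W,F=c['frame'])
print(manip.read_state()['eef_pos'],c['cam_to_world'],c['f'],c['cx'],c['cy'])
F=c['frame'].astype(int)
xy=np.hypot(W[...,0]-573,W[...,1]-273)
for lo,hi in [(104,108),(108,109.5),(109.5,112)]:
    p=W[(xy<40)&(W[...,2]>lo)&(W[...,2]<hi)]
    if len(p): print(lo,len(p),p.mean(0),p.min(0),p.max(0))
p=W[(xy<100)&(W[...,2]>11)&(W[...,2]<20)]; print('base',len(p),cv2.minAreaRect(p[:,:2].astype(np.float32)))
red=(F[...,0]>60)&(F[...,0]>2*F[...,1])&(F[...,0]>2*F[...,2])
p=W[red&(W[...,2]>150)]; print('red',len(p),p.min(0),p.max(0))
```

```text
[518.3644385  223.38662433 206.37584042] [[ 3.61334707e-01 -8.96282874e-01 -2.57126895e-01  5.92006136e+02]
 [-9.32435917e-01 -3.47531825e-01 -9.89186122e-02  2.53167190e+02]
 [-7.00721175e-04  2.75497080e-01 -9.61301653e-01  3.85895893e+02]
 [ 0.00000000e+00  0.00000000e+00  0.00000000e+00  1.00000000e+00]] 359.9136910678508 318.5346339763869 238.39905253490684
104 142 [571.17053583 276.58245737 105.83386079] [563.3728616  270.11493895 104.01214971] [578.05715866 284.60047167 107.99088916]
108 49 [571.14330878 277.21485376 108.8197973 ] [566.18011665 272.2175733  108.12463567] [576.52522174 282.76012708 109.46638771]
109.5 102 [570.81037928 277.62451541 110.45981957] [566.55831896 273.67951232 109.51674792] [575.78068828 281.68086252 111.95136131]
base 12670 ((570.4878540039062, 277.6213684082031), (120.14623260498047, 120.33236694335938), 1.0941716432571411)
red 3819 [495.57714822 202.8288358  202.0582925 ] [538.24526875 245.71115368 237.68460327]
```

View pics/w2.png

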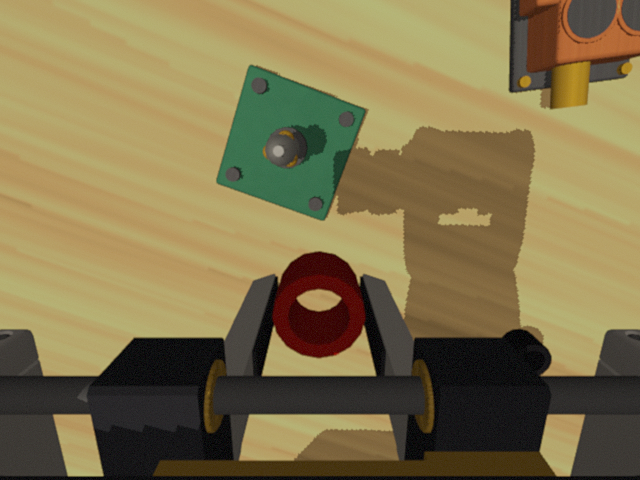

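The spindle tip is at (280,150) on the green base. The held sleeve's ring is at (319,312), upright and centred in the fingers. Camera to camera the shift is about (+54, +53) mm.

Request:
servo_tool([
  [[0.107,0.107,0,0,0,0,1],[0.107,0.107,0,0,0,0,1],[0.107,0.107,-0.05,0,0,0,1],[0.107,0.107,-0.1,0,0,0,1],[0.107,0.107,-0.13,0,0,0,1],[0.107,0.107,-0.14,0,0,0,1],[0.107,0.107,-0.14,0,0,0,1],[0.107,0.107,-0.14,0,0,0,1]],
])

```text
clock: 5.85
eef_pos: [572.0, 277.9, 137.7]
eef_rot: [-3.142, -0.002, 0.373]
wrist_force: [0.4, 0.5, -1.1]
finger_gap: 43.5
finger_force: 50.0
```

Run:
```python
from h import *
c=cam('wrist'); a=cv2.resize(c['frame'][200:400,200:440],None,fx=2.5,fy=2.5,interpolation=3); cv2.imwrite('pics/w3.png',a[...,::-1])
c=cam('side'); save(c,'pics/d3.png'); W=pts(c); F=c['frame'].astype(int)
print(manip.read_state()['eef_pos'])
print(c['cam_to_world'])
red=(F[...,0]>60)&(F[...,0]>2*F[...,1])&(F[...,0]>2*F[...,2])
```

```text
[571.96677127 277.98159274 137.62513865]
[[-8.19355837e-01 -3.03163999e-01  4.86567162e-01 -1.05152519e+01]
 [-5.73166102e-01  4.50505920e-01 -6.84488886e-01  7.57797235e+02]
 [-1.16889989e-02 -8.39723768e-01 -5.42887982e-01  6.84924119e+02]
 [ 0.00000000e+00  0.00000000e+00  0.00000000e+00  1.00000000e+00]]
```

View pics/w3.png

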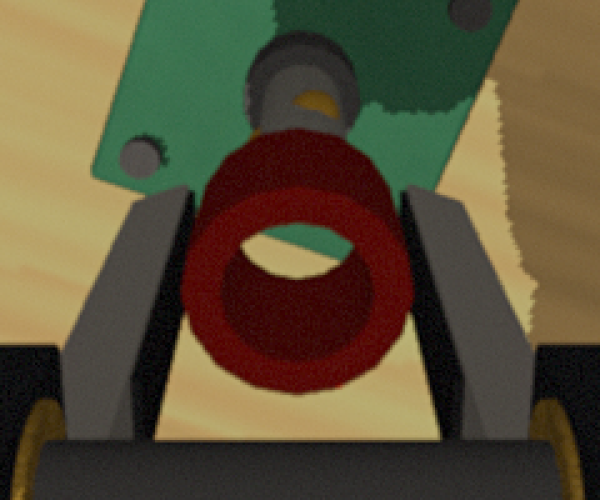

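View pics/d3.png

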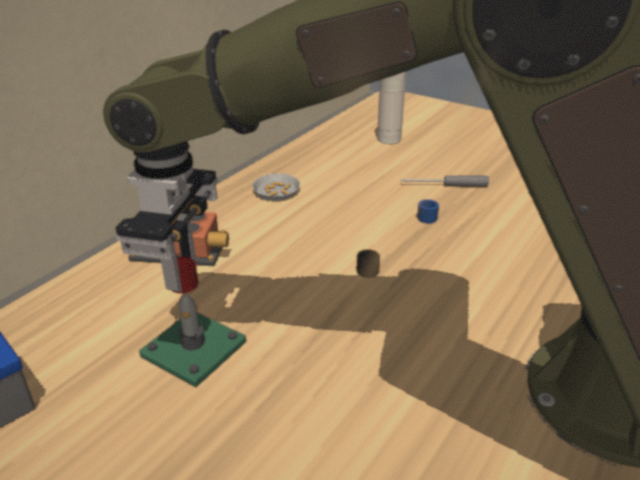

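Run:
```python
from h import *
o=[]
for n in ('side','scene'):
    c=cam(n); F=c['frame']; W=pts(c); M=np.array(c['cam_to_world'])
    # expected pixel of vertical axis at TCP-based (571,277.7)
    def pr(P):
        q=np.linalg.inv(M)@np.r_[P,1]; return q[0]/q[2]*c['f']+c['cx'],q[1]/q[2]*c['f']+c['cy'],q[2]/c['f']
    print(n,[tuple(np.round(pr([571,277.7,z]),2)) for z in (130,166,110,94,40)], 'imgx dir world',M[:3,0])
    u,v=map(int,pr([571,277.7,105])[:2]); print(u,v)
    a=F[v-60:v+60,u-32:u+32]; o.append(cv2.resize(a,None,fx=5,fy=5,interpolation=cv2.INTER_NEAREST)); print('crop x0,y0',u-32,v-60)
cv2.imwrite('pics/c4.png',np.hstack(o)[...,::-1])
```

```text
side [(np.float64(183.37), np.float64(285.47), np.float64(1.47)), (np.float64(180.19), np.float64(265.56), np.float64(1.44)), (np.float64(185.09), np.float64(296.16), np.float64(1.49)), (np.float64(186.43), np.float64(304.54), np.float64(1.5)), (np.float64(190.78), np.float64(331.69), np.float64(1.55))] imgx dir world [-0.81935584 -0.5731661  -0.011689  ]
185 298
crop x0,y0 153 238
scene [(np.float64(455.87), np.float64(197.62), np.float64(1.99)), (np.float64(458.6), np.float64(181.89), np.float64(1.96)), (np.float64(454.4), np.float64(206.1), np.float64(2.02)), (np.float64(453.24), np.float64(212.77), np.float64(2.03)), (np.float64(449.48), np.float64(234.5), np.float64(2.09))] imgx dir world [0.23146787 0.97279479 0.00963974]
454 208
crop x0,y0 422 148
```

View pics/c4.png

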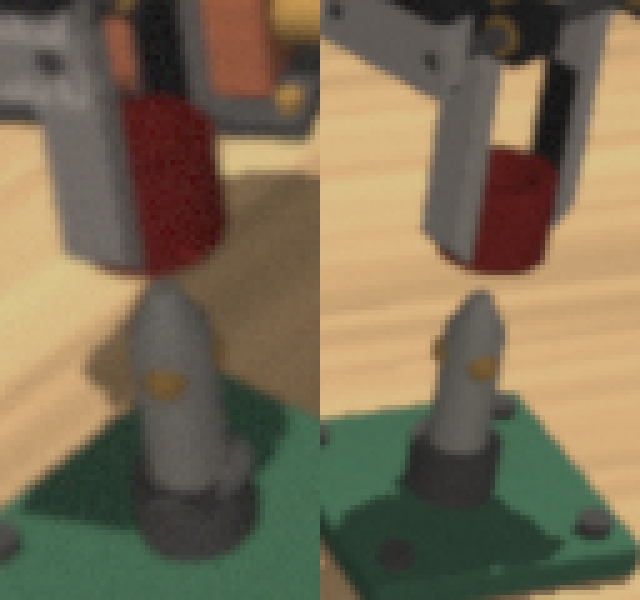

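The sleeve hangs over the spindle within about 1 mm: in the left (side) crop its centre is x≈148 at row 262 against the spindle tip at x≈165, along a slanted axis. In the right (scene) crop it is centred. I'll nudge slightly and lower onto the taper.

Request:
servo_tool([
  [[-0.002,-0.001,0,0,0,0,1],[-0.002,-0.001,-0.02,0,0,0,1],[-0.002,-0.001,-0.035,0,0,0,1],[-0.002,-0.001,-0.045,0,0,0,1],[-0.002,-0.001,-0.055,0,0,0,1],[-0.002,-0.001,-0.065,0,0,0,1],[-0.002,-0.001,-0.07,0,0,0,1],[-0.002,-0.001,-0.075,0,0,0,1],[-0.002,-0.001,-0.075,0,0,0,1],[-0.002,-0.001,-0.075,0,0,0,1]],
])

```text
clock: 7.05
eef_pos: [571.2, 277.2, 98.9]
eef_rot: [3.141, -0.002, 0.373]
wrist_force: [6.3, -0.9, -3.2]
finger_gap: 43.7
finger_force: 50.0
```

The spindle is pushing the sleeve towards +x, so I'll move 1 mm that way.

Request:
servo_tool([
  [[0.002,0,0,0,0,0,1],[0.002,0,0,0,0,0,1],[0.002,0,0,0,0,0,1]],
])

```text
clock: 7.35
eef_pos: [571.5, 277.4, 98.8]
eef_rot: [3.142, -0.0, 0.373]
wrist_force: [2.4, -0.4, -1.4]
finger_gap: 43.7
finger_force: 50.0
```

Another 0.5–1 mm, then press over the balls.

Request:
servo_tool([
  [[0.002,0,0,0,0,0,1],[0.002,0,-0.01,0,0,0,1],[0.002,0,-0.02,0,0,0,1],[0.002,0,-0.03,0,0,0,1],[0.002,0,-0.04,0,0,0,1],[0.002,0,-0.04,0,0,0,1]],
])

```text
clock: 7.95
eef_pos: [572.2, 277.0, 77.8]
eef_rot: [3.141, 0.001, 0.373]
wrist_force: [1.5, -1.6, -6.2]
finger_gap: 43.6
finger_force: 50.0
```

Request:
servo_tool([
  [[0,0,-0.01,0,0,0,1],[0,0,-0.02,0,0,0,1],[0,0,-0.03,0,0,0,1],[0,0,-0.04,0,0,0,1],[0,0,-0.05,0,0,0,1],[0,0,-0.05,0,0,0,1]],
])

```text
clock: 8.55
eef_pos: [572.3, 277.2, 52.8]
eef_rot: [3.141, 0.001, 0.373]
wrist_force: [3.8, -1.0, -8.0]
finger_gap: 43.5
finger_force: 50.0
```

Request:
servo_tool([
  [[0,0,-0.004,0,0,0,1],[0,0,-0.008,0,0,0,1],[0,0,-0.012,0,0,0,1],[0,0,-0.012,0,0,0,1]],
])

```text
clock: 8.95
eef_pos: [572.2, 277.6, 47.6]
eef_rot: [-3.141, 0.001, 0.373]
wrist_force: [-0.9, -0.4, -2.0]
finger_gap: 44.1
finger_force: 50.0
```

Request:
servo_tool([
  [[0,0,-0.003,0,0,0,1],[0,0,-0.006,0,0,0,1],[0,0,-0.006,0,0,0,1]],
])

```text
clock: 9.25
eef_pos: [572.6, 277.7, 46.9]
eef_rot: [-3.141, -0.001, 0.373]
wrist_force: [-8.5, -3.5, 16.2]
finger_gap: 43.9
finger_force: 50.0
```

Run:
```python
from h import *
o=[]
for n,u,v in (('side',185,298),('scene',454,208)):
    c=cam(n); W=pts(c); F=c['frame'].astype(int); s=np.s_[v-40:v+60,u-40:u+40]
    red=(F[...,0]>60)&(F[...,0]>2*F[...,1])&(F[...,0]>2*F[...,2]); red[:v-40]=0
    xy=np.hypot(W[...,0]-572,W[...,1]-277); p=W[red&(xy<35)]
    print(n,len(p),np.percentile(p[:,2],[1,5,50,95,99]))
    o.append(cv2.resize(c['frame'][s],None,fx=5,fy=5,interpolation=cv2.INTER_NEAREST))
cv2.imwrite('pics/c5.png',np.hstack(o)[...,::-1]); print(manip.read_state()['wrist_force'])
```

```text
side 315 [42.24384449 44.24797871 63.32310841 77.11272014 77.77736196]
scene 203 [40.58113675 42.75301345 61.78921517 76.29860375 76.83971871]
[-8.10139883 -3.20968093 16.15740444]
```

View pics/c5.png

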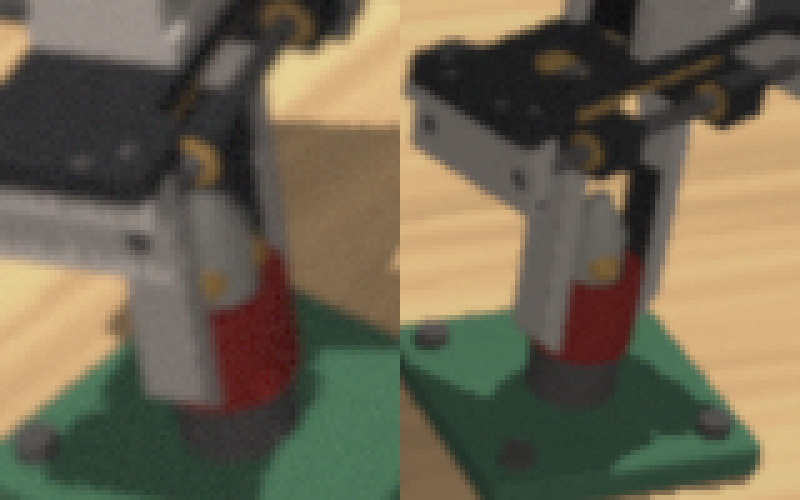

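The sleeve sits on the dark boss (its lower edge is at about (600,360) in the right crop), with the brass balls at (215,280) and (603,268) out above its top. The depth puts its top at z≈76–77 and the wrist reads 16 N upward, so it is home. I'll release and retreat upwards.

Request:
servo_tool([
  [[0,0,0,0,0,0,0],[0,0,0,0,0,0,0],[0,0,0,0,0,0,0],[0,0,0,0,0,0,0],[0,0,0,0,0,0,0],[0,0,0,0,0,0,0]],
])

```text
clock: 9.95
eef_pos: [572.5, 277.4, 44.7]
eef_rot: [-3.142, 0.0, 0.373]
wrist_force: [0.3, 1.0, 0.2]
finger_gap: 88.3
finger_force: 0.0
```

Request:
servo_tool([
  [[0,0,0.04,0,0,0,0],[0,0,0.1,0,0,0,0],[0,0,0.18,0,0,0,0],[0,0,0.26,0,0,0,0],[0,0,0.32,0,0,0,0],[0,0,0.32,0,0,0,0],[0,0,0.32,0,0,0,0],[0,0,0.32,0,0,0,0]],
])

```text
clock: 10.75
eef_pos: [572.0, 277.2, 203.2]
eef_rot: [3.142, 0.002, 0.373]
wrist_force: [-0.2, -0.4, 0.8]
finger_gap: 94.1
finger_force: 0.0
```

Run:
```python
from h import *
c=cam('scene'); W=pts(c); F=c['frame'].astype(int)
red=(F[...,0]>60)&(F[...,0]>2*F[...,1])&(F[...,0]>2*F[...,2])
p=W[red&(np.hypot(W[...,0]-572,W[...,1]-277)<35)]
print(len(p),np.percentile(p[:,2],[1,50,99])); s=manip.read_state(); print(s['finger_gap'],s['wrist_force'],s['eef_pos'])
cv2.imwrite('pics/c6.png',cv2.resize(c['frame'][150:280,130:500],None,fx=2,fy=2)[...,::-1])
```

```text
314 [42.19296995 61.95420098 78.23596254]
94.11943547538174 [-0.10858549  0.19525061 -0.27449228] [572.04295056 277.18090699 203.17674603]
```

View pics/c6.png

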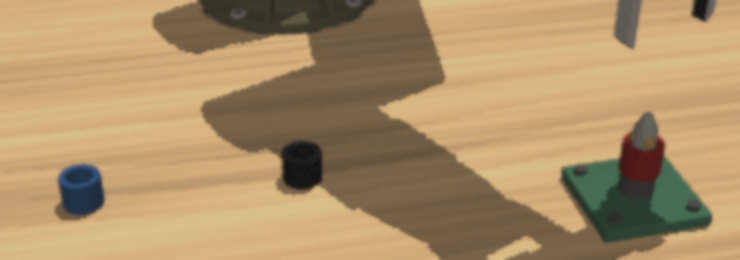

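The red sleeve is seated upright on the boss at (641,158). The blue (82,190) and black (301,165) sleeves are undisturbed and the gripper is clear.

```bash
python3 -c "
from cell import manip
print(manip.sign_off())"
```

```text
the job is handed in; nothing more can be done
None
```

I pressed the red sleeve down over the balls and seated it on the stand's shoulder, then released it and handed the job in after about 11 s; the blue and black sleeves were left untouched, and sign-off gave no verdict.

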